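# Two cedar boards back into the shoe tray

### The arm

A 6-joint arm with a two-finger parallel gripper is mounted at the origin on the work surface. World frame = base frame: x ahead of the robot, y to its left, z up, the work surface at z = 0. Lengths are in mm, angles in rad, forces in N, time in s.
With the tool pointing down it reaches from about 275 to 750 mm from the base axis. Payload 10.2 kg.
Tool frame: the origin (TCP) lies midway between the tips of the shut fingers; the grasp point (between the pads) lies 19 mm behind it; z points along the fingers, y is the line along which they close (so a half turn about z gives the same grasp; the last joint's range is limited). The gripper opens to 85 mm and grips with 20 to 120 N. Pads are 22 mm wide; open, the fingers measure 114 mm over their backs; the gripper's body (76 mm by 85 mm) begins 54 mm behind the grasp point. The pads swing forward as they close: fully open they stand 13 mm farther back than shut.
Start: joints at [0.979, 0.313, 1.498, -0, 1.331, -0.223], TCP at [189.273, 489.701, 231.294] pointing down, gripper open.
Joint ranges: [-2.94, 2.94], [-0.97, 2.17], [0.19, 2.56], [-1.23, 4.37], [0.02, 3.11], [-2.88, 2.88]. Speed limits (rad/s): [2.39, 2.39, 3.01, 3.14, 3.14, 3.14].

### API

Orientations are given as a unit quaternion [w, x, y, z].
In Python, from rig import sense, capture, finish_job, find_in, place_of gives the robot as it stands. The module is installed in compiled form; this text tells all that it offers.
- The arm moves only by the shell command python3 -m jog 'ROWS' [FORCE]. ROWS is JSON, a list of rows, each an object of numbers: "tx", "ty", "tz": the shift along the tool's x, y, z in mm; "ax", "ay", "az": the turn, a rotation vector about the tool's x, y, z in rad; "jaw": the closure, from -1 (fully open) to 1 (shut), so that 0 is half open. In form: [{"tx": .., "ty": .., "tz": .., "ax": .., "ay": .., "az": .., "jaw": ..}, ...]. A call has 1 to 5 rows; each row shifts and turns the commanded pose from where the row before left it, along the tool's axes as they then stand; what a row does not reach is not made up. A row lasts 1/8 s, in which the tool goes at most 62.5 mm and 10.7 degrees, less where a joint would pass 70% of its speed; a pose out of reach is approached as far as the arm can. A call with a gripper value outside its range is refused whole. The fingers move at their own pace and stop on an object; FORCE is the grip in N (left out, the last holds). Time passes only in rows, so rows that do not move let the fingers close. It gives the time, the measured TCP pose, the force, the opening and the grip force at its end, in the units of the state.
- sense(): the state, without advancing time (a new reading comes with each control period).
- capture(name): name is "scene" or "top" or "wrist"; returns a dict with "color" (420x560x3 uint8, red, green, blue), "depth" (420x560 float32, mm along the optical axis (not along the pixel's ray), 0 where there is no reading), "fx", "fy", "cx", "cy" (pixels), "k1" (the pictures are not rectified: a ray, as slopes to the right and down, at radius r is drawn at 1 + k1 r^2 times it, then the intrinsics apply), "camera_from_world" (4x4, takes a point from world to camera coordinates); the wrist camera has in their place "mount" (4x4, takes a point from camera to tool coordinates, whose origin is the TCP and whose axes are the flange's). Camera axes: x right, y up, looking along -z (the intrinsics and any distortion apply to the point x, -y, -z); pixel columns grow to the right and rows downward; lengths in mm; the calibration is good to about 2 mm. A picture is of the moment at which its call begins: read the wrist's pose just before it.
- finish_job(): hands the job in; it is judged then, once.
Trained networks look in the newest picture that a camera, given by its name, has taken for a name from the list of things; names that differ only in an ending like _2 or _b are one class to them, and where a whole thing is asked for, a point or a joint stands for the part that bears it (a point fixed in the world has none). Each returns a list of dicts, best first, with "conf" (0 to 1); they miss things now and then, are a little off and sometimes report something else, mostly with a low value. They report only what shows in the picture. A call takes as long as a camera call.
- find_in(query, camera): "centre" ([column, row] in pixels, amid what is visible of it).
- place_of(query, camera): "centre" ([column, row] in pixels: a listed point, or the origin of a listed thing).
The state is a dict: "time_s": time; "joints": joint angles; "dq": joint speeds; "tau": joint torques, N m; "eef_pos": TCP position; "ee_rot": TCP orientation; "force": force on the tool from outside, world axes, zero at the start; "wrist_torque": the same for the moment, N m; "grip_width": opening from 0.0 (shut) to 1.0 (fully open); "grip_force": force on a finger pad.
Only numpy, scipy, OpenCV 4.12 (cv2) and the standard library are available. Lean on these libraries where they do the work, as an engineer would, in place of code of your own. Each camera call takes 0.05 s, during which the arm holds its last target. There are 200 camera calls.

### The job

The two pale cedar freshener boards have finished airing: put both back in the blue tray, turning them so that the two L shapes fit into each other and both lie flat on its floor, inside the rim, grip bars up. The darker board belongs elsewhere; leave it where it lies.

Things in the scene. Friction and masses are not known exactly. Their poses are not given: they have to be found in the camera images.
- board_a: Pale cedar L-board, 12 mm thick, loose. Legs 50 wide, 100 long from the outer corner, along body +x and +y. Grip bar on top: 18 thick, 44 long, from 12 to 46 mm above the underside, along the diagonal (1,1) of body x,y; pinch across its 18 mm. Origin: underside, below the bar's middle; z up. In x,y: outer corner (-32,-32), inner corner (18,18), legs end at 68. 75 g.
- board_b: Pale cedar L-board, 12 mm thick, loose. Legs 50 wide, 100 long from the outer corner, along body +x and +y. Grip bar on top: 18 thick, 44 long, from 12 to 46 mm above the underside, along the diagonal (1,1) of body x,y; pinch across its 18 mm. Origin: underside, below the bar's middle; z up. In x,y: outer corner (-32,-32), inner corner (18,18), legs end at 68. Same as board_a.
- tray_in (a point): Centre of the inner floor of the shallow blue open tray, fixed. Inside 130 mm (point x) by 180 mm (point y); walls 5 thick, rising 14 mm above the floor, which is 5 mm above the table. z up. The boards fill it when their outer corners lie in diagonally opposite corners of the tray, legs along the walls, with 30 mm of play in all each way; either board first.
- dark_board: A dark-stained wooden L-board with a like grip bar, 12 mm thick, one leg 100 mm (+x), the other 75 mm (+y), loose on the table; not part of the job. Origin on the underside below the middle of the grip bar; z up.

How it is judged:
By the outcome, as a careful person would: the job done as asked, in the order asked, and still so for the second after the job is handed in, with the robot touching nothing.
It also fails if it takes over 59 s, if anything falls off the work surface, if the arm or the gripper's body presses on something with over 40 N, if the wrist force passes 120 N, or if a joint passes its speed limit or range.

## Working session

There is one attempt and no reset: what is moved stays moved. The work goes in short steps, Python scripts to look and compute and a shell command to move; the robot and the scene stay as the last step left them, time stands still between calls to the robot, and variables do not carry over. Pictures are saved under pics/ and viewed, at most 10 in all, crops included, and the job is handed in when it is done.

```bash
mkdir -p pics
cat > h.py <<'E'
import numpy as np, cv2
from rig import *
from scipy.spatial.transform import Rotation as R
def cfw(c,s=None):
    if "camera_from_world" in c: return np.array(c["camera_from_world"])
    T=np.eye(4); q=s["ee_rot"]; T[:3,:3]=R.from_quat([q[1],q[2],q[3],q[0]]).as_matrix(); T[:3,3]=s["eef_pos"]
    return np.linalg.inv(T@np.array(c["mount"]))
def slopes(c,px):
    K=np.array([[c["fx"],0,c["cx"]],[0,c["fy"],c["cy"]],[0,0,1]],float)
    return cv2.undistortPoints(np.array(px,float).reshape(-1,1,2),K,np.array([c["k1"],0,0,0,0.])).reshape(-1,2)
def at_z(c,px,z,s=None):
    M=np.linalg.inv(cfw(c,s)); u=slopes(c,px); d=np.c_[u[:,0],-u[:,1],-np.ones(len(u))]@M[:3,:3].T; o=M[:3,3]
    return o+d*((z-o[2])/d[:,2])[:,None]
def cloud(c,s=None):
    M=np.linalg.inv(cfw(c,s)); h,w=c["depth"].shape; g=np.stack(np.meshgrid(np.arange(w),np.arange(h)),-1).reshape(-1,2)
    u=slopes(c,g); D=c["depth"].reshape(-1,1); P=np.c_[u[:,0],-u[:,1],-np.ones(len(u))]*D
    P=P@M[:3,:3].T+M[:3,3]; P[D[:,0]==0]=np.nan; return P.reshape(h,w,3)
E
python3 - <<'E'
from h import *
s=sense(); print(s)
for n in("top","scene"):
    c=capture(n); cv2.imwrite(f"pics/{n}0.png",c["color"][:,:,::-1])
    for q in("board_a","dark_board","tray_in"):
        for r in place_of(q,n)[:4]: print(n,q,round(r["conf"],2),np.round(r["centre"]),np.round(at_z(c,[r["centre"]],5 if q=="tray_in" else 0)[0]))
E
```

```text
{'time_s': 0.0, 'joints': array([ 9.78587774e-01,  3.13451793e-01,  1.49845166e+00,  1.76054024e-05,
        1.33099067e+00, -2.23376363e-01]), 'dq': array([-6.96713455e-04,  2.13758846e-04, -1.11993112e-05, -2.30910854e-03,
        4.88559925e-04, -1.11836152e-03]), 'tau': array([-3.76307153e-04, -4.12262678e+01, -2.59739166e+01, -2.16566427e-04,
        4.23388265e-03,  3.19953216e-06]), 'eef_pos': array([189.12361578, 489.47443143, 230.72866962]), 'ee_rot': array([-2.65920227e-04,  1.83374583e-01,  9.83042898e-01, -5.93985309e-04]), 'force': array([ 0.09171066, -0.01816266,  0.02156991]), 'wrist_torque': array([ 0.01786879, -0.02684778, -0.03284854]), 'grip_force': 0.0, 'grip_width': 1.0045952779890894}
top board_a 0.74 [269. 248.] [491.  54.   0.]
top board_a 0.58 [155. 269.] [452. 316.   0.]
top dark_board 0.91 [214. 186.] [642. 177.   0.]
top tray_in 0.72 [408. 214.] [ 556. -272.    5.]
scene board_a 0.88 [320. 149.] [447. 334.   0.]
scene board_a 0.63 [281. 208.] [489.  57.   0.]
scene dark_board 0.98 [363. 200.] [644. 180.   0.]
scene tray_in 0.58 [224. 311.] [ 561. -266.    5.]
scene tray_in 0.29 [319. 150.] [450. 319.   5.]
```

View pics/top0.png

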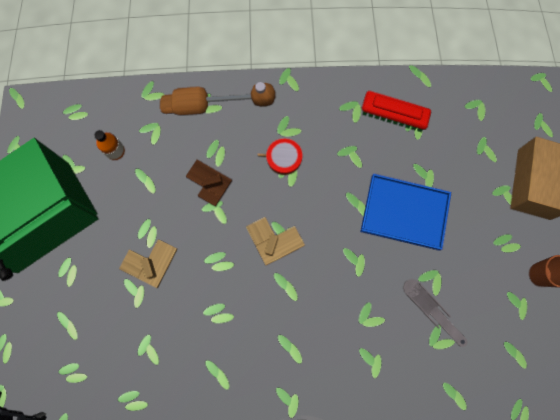

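View pics/scene0.png

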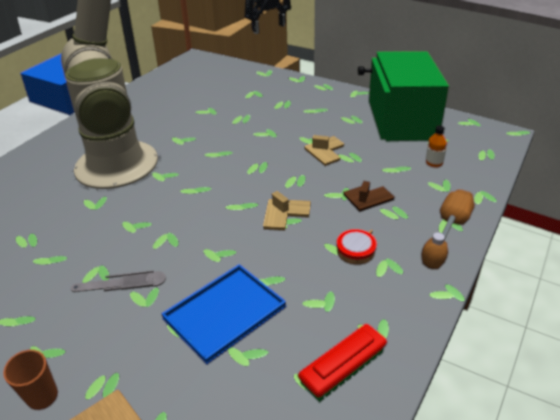

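The top view shows the pale boards at about (150,265) and (272,243), the dark one at (209,182) and the blue tray at (406,212); the scene view agrees. Next I fit the outlines to get the poses.

```bash
cat >> h.py <<'E'
from scipy.optimize import minimize
L=np.array([[-32,-32],[68,-32],[68,18],[18,18],[18,68],[-32,68]],float)
t=np.array([1,1])/2**.5; n=np.array([-1,1])/2**.5
BAR=np.array([22*t+9*n,22*t-9*n,-22*t-9*n,-22*t+9*n])
def proj(c,P,s=None):
    Q=np.c_[P,np.ones(len(P))]@cfw(c,s).T; u=np.c_[Q[:,0],-Q[:,1]]/-Q[:,2:3]
    u=u*(1+c["k1"]*(u**2).sum(1,keepdims=True)); return u*[c["fx"],c["fy"]]+[c["cx"],c["cy"]]
def sil(c,p,s=None,z0=0):
    S=4; m=np.zeros((420*S,560*S),np.uint8); a=p[2]; A=np.array([[np.cos(a),-np.sin(a)],[np.sin(a),np.cos(a)]])
    W=lambda P,z:np.c_[P@A.T+p[:2],np.full(len(P),z+z0)]
    f=lambda P:cv2.fillPoly(m,[np.int32(np.round((P+.5)*S))],1)
    f(proj(c,W(L,0),s)); f(proj(c,W(L,12),s))
    f(cv2.convexHull(np.float32(np.r_[proj(c,W(BAR,12),s),proj(c,W(BAR,46),s)])).reshape(-1,2))
    for i in range(6):
        e=L[[i,(i+1)%6]]; f(cv2.convexHull(np.float32(np.r_[proj(c,W(e,0),s),proj(c,W(e,12),s)])).reshape(-1,2))
    return cv2.resize(m.astype(np.float32),(560,420),interpolation=cv2.INTER_AREA)
def mask(c,px,sz):
    h=cv2.cvtColor(c["color"],cv2.COLOR_RGB2HSV); m=((h[...,0]<25)&(h[...,1]>85)&(h[...,2]>20)).astype(np.uint8)
    b=np.zeros_like(m); x,y=map(int,px); b[max(0,y-sz):y+sz,max(0,x-sz):x+sz]=1
    return cv2.morphologyEx(m*b,cv2.MORPH_CLOSE,np.ones((3,3)))
def fit(c,m,p0,s=None,z0=0,yaws=np.arange(0,6.28,.35)):
    f=lambda p:(lambda q:1-np.minimum(q,m).sum()/np.maximum(q,m).sum())(sil(c,p,s,z0))
    p=[*p0[:2],min(yaws,key=lambda a:f([*p0[:2],a]))]
    r=None
    for _ in range(2):
        r=minimize(f,p,method="Nelder-Mead",options=dict(initial_simplex=np.array([p,np.add(p,[10,0,0]),np.add(p,[0,10,0]),np.add(p,[0,0,.2])]),maxiter=70)); p=r.x
    return r.x,1-r.fun
E
python3 - <<'E'
from h import *
c=capture("top"); P=cloud(c)
for nm,px,z in(("b1",(150,265),0),("b2",(272,243),0)):
    m=mask(c,px,42); k,l,st,_=cv2.connectedComponentsWithStats(m); i=1+st[1:,4].argmax(); m=(l==i).astype(np.uint8)
    p0=at_z(c,[px],0)[0]; print(nm,m.sum(),fit(c,m,p0))
h=cv2.cvtColor(c["color"],cv2.COLOR_RGB2HSV); m=((h[...,0]>105)&(h[...,0]<130)&(h[...,1]>150)).astype(np.uint8)
k,l,st,_=cv2.connectedComponentsWithStats(m); i=1+st[1:,4].argmax(); cn=cv2.findContours((l==i).astype(np.uint8),0,1)[0][0]
W=at_z(c,cn.reshape(-1,2),15)[:,:2]; print(cv2.minAreaRect(np.float32(W)))
q=P[l==i]; print(np.nanpercentile(q[:,2],[5,50,95]))
E
```

```text
b1 1401 (array([451.7595307 , 323.55222204,   5.80918111]), np.float64(0.9349695444107056))
b2 1408 (array([494.00098703,  48.03855804,   5.14807445]), np.float64(0.9463039040565491))
((561.1981811523438, -265.9967956542969), (191.16354370117188, 142.11927795410156), 74.15838623046875)
[ 2.81118811  6.26648856 19.46051987]
```

```bash
python3 -m jog '[{"tx":-61,"ty":-12,"tz":0},{"tx":-61,"ty":-12},{"tx":-61,"ty":-12},{"tx":-61,"ty":-12},{"tx":-61,"ty":-12}]'; python3 -m jog '[{"az":-0.17},{"az":-0.17},{"az":-0.17},{"az":-0.165},{"tx":0}]'
cat > look.py <<'E'
import sys
from h import *
# look.py x y png yaw0: fit board near x,y in the wrist picture; print shift for the grasp
x,y,name,yaw0=float(sys.argv[1]),float(sys.argv[2]),sys.argv[3],float(sys.argv[4])
s=sense(); c=capture("wrist"); im=c["color"][:,:,::-1].copy()
px=proj(c,np.array([[x,y,6.]]),s)[0]; m=mask(c,px,170); k,l,st,_=cv2.connectedComponentsWithStats(m); m=(l==1+st[1:,4].argmax()).astype(np.uint8)
p,iou=fit(c,m,(x,y),s,0,[yaw0-.2,yaw0,yaw0+.2]); q=sil(c,p,s)
im[cv2.Canny((q*255).astype(np.uint8),50,150)>0]=(255,0,255); cv2.imwrite(name,im)
A=R.from_quat(np.array(s["ee_rot"])[[1,2,3,0]]).as_matrix(); e=s["eef_pos"]
ty=np.arctan2(A[1,1],A[0,1]); d=(p[2]+3*np.pi/4-ty+np.pi/2)%np.pi-np.pi/2
print("pose",p.round(3),"iou",iou,"eef",e.round(1),"ty deg",np.degrees(ty),"az",-d,"shift",(A.T@(np.r_[p[:2],18]-e)).round(1),"nets",[(r["conf"],r["centre"]) for r in place_of("board_a","wrist")[:2]], "proj",proj(c,np.array([[*p[:2],0]]),s))
E
python3 look.py 452 323 pics/w1.png -0.474
```

```text
schema error: expected keys tx, ty, tz, ax, ay, az, jaw
schema error: expected keys tx, ty, tz, ax, ay, az, jaw
Traceback (most recent call last):
  File "look.py", line 6, in <module>
    px=proj(c,np.array([[x,y,6.]]),s)[0]; m=mask(c,px,170); k,l,st,_=cv2.connectedComponentsWithStats(m); m=(l==1+st[1:,4].argmax()).astype(np.uint8)
                                                                                                                  ~~~~~~~~~~~~~~~^^
ValueError: attempt to get argmax of an empty sequence
```

All keys are needed in every row.

```bash
python3 -m jog '[{"tx":-61,"ty":-12,"tz":0,"ax":0,"ay":0,"az":0,"jaw":-1},{"tx":-61,"ty":-12,"tz":0,"ax":0,"ay":0,"az":0,"jaw":-1},{"tx":-61,"ty":-12,"tz":0,"ax":0,"ay":0,"az":0,"jaw":-1},{"tx":-61,"ty":-12,"tz":0,"ax":0,"ay":0,"az":0,"jaw":-1},{"tx":-61,"ty":-12,"tz":0,"ax":0,"ay":0,"az":0,"jaw":-1}]'; python3 -m jog '[{"tx":0,"ty":0,"tz":0,"ax":0,"ay":0,"az":-0.17,"jaw":-1},{"tx":0,"ty":0,"tz":0,"ax":0,"ay":0,"az":-0.17,"jaw":-1},{"tx":0,"ty":0,"tz":0,"ax":0,"ay":0,"az":-0.17,"jaw":-1},{"tx":0,"ty":0,"tz":0,"ax":0,"ay":0,"az":-0.165,"jaw":-1},{"tx":0,"ty":0,"tz":0,"ax":0,"ay":0,"az":0,"jaw":-1}]'
python3 look.py 452 323 pics/w1.png -0.474
```

```text
time_s: 1.12
eef_pos: [453.7, 322.4, 231.4]
ee_rot: [0.0, 0.183, 0.983, 0.0]
force: [0.1, 0.6, -0.2]
grip_width: 1.0
grip_force: 0.0
time_s: 1.75
eef_pos: [452.1, 323.8, 231.3]
ee_rot: [-0.0, -0.152, 0.988, -0.0]
force: [0.5, -0.1, -0.1]
grip_width: 1.004
grip_force: 0.0
pose [448.72  322.448  -0.482] iou 0.9626400470733643 eef [452.1 323.8 231.3] ty deg 107.46120791029524 az 0.0009575873121605571 shift [  3.6  -0.3 213.3] nets [(0.78, [278.9, 179.4]), (0.58, [55.5, 148.7])] proj [[279.4105115  182.22392127]]
```

View pics/w1.png

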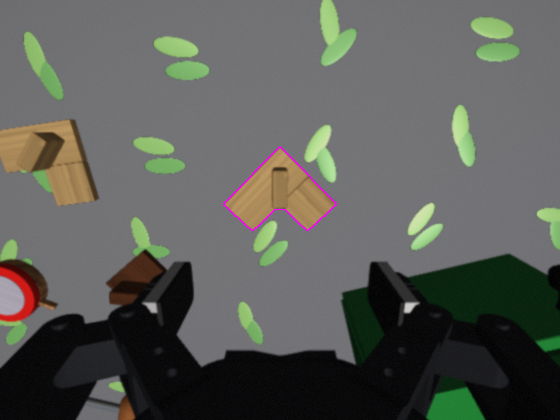

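The wrist view shows the board at (280,190), matching the fitted outline and lined up with the fingers. I check the green box's clearance before descending.

Run:
```python
from h import *
c=capture("top"); P=cloud(c)[100:290,:130].reshape(-1,3); P=P[(P[:,2]>40)]
d=np.hypot(P[:,0]-449,P[:,1]-322)
for lo,hi in((40,80),(80,120),(120,200),(200,400)):
    k=(P[:,2]>lo)&(P[:,2]<=hi)
    if k.any(): i=np.where(k)[0][d[k].argmin()]; print(lo,k.sum(),d[i].round(),P[i].round())
```

```text
40 390 276.0 [658. 502.  79.]
80 342 255.0 [640. 491. 119.]
120 2882 227.0 [609. 482. 172.]
200 572 25.0 [448. 297. 329.]
```

```bash
python3 -m jog '[{"tx":3.5,"ty":0,"tz":60,"ax":0,"ay":0,"az":0,"jaw":-0.6},{"tx":0,"ty":0,"tz":60,"ax":0,"ay":0,"az":0,"jaw":-0.3},{"tx":0,"ty":0,"tz":50,"ax":0,"ay":0,"az":0,"jaw":-0.2},{"tx":0,"ty":0,"tz":30,"ax":0,"ay":0,"az":0,"jaw":-0.2},{"tx":0,"ty":0,"tz":13,"ax":0,"ay":0,"az":0,"jaw":-0.2}]' 40; python3 -m jog '[{"tx":0,"ty":0,"tz":0,"ax":0,"ay":0,"az":0,"jaw":1},{"tx":0,"ty":0,"tz":0,"ax":0,"ay":0,"az":0,"jaw":1},{"tx":0,"ty":0,"tz":0,"ax":0,"ay":0,"az":0,"jaw":1},{"tx":0,"ty":0,"tz":0,"ax":0,"ay":0,"az":0,"jaw":1},{"tx":0,"ty":0,"tz":0,"ax":0,"ay":0,"az":0,"jaw":1}]' 40
```

```text
time_s: 2.52
eef_pos: [448.3, 322.5, 16.9]
ee_rot: [-0.001, -0.152, 0.988, -0.0]
force: [-0.0, 0.9, -0.4]
grip_width: 0.6
grip_force: 0.0
time_s: 3.15
eef_pos: [449.6, 323.1, 19.7]
ee_rot: [0.001, -0.152, 0.988, 0.0]
force: [-0.8, -0.2, 8.1]
grip_width: 0.201
grip_force: 40.5
```

```bash
python3 -m jog '[{"tx":0,"ty":0,"tz":-30,"ax":0,"ay":0,"az":0,"jaw":1},{"tx":0,"ty":0,"tz":-60,"ax":0,"ay":0,"az":0,"jaw":1},{"tx":0,"ty":0,"tz":-60,"ax":0,"ay":0,"az":0,"jaw":1},{"tx":0,"ty":0,"tz":-50,"ax":0,"ay":0,"az":0,"jaw":1},{"tx":4,"ty":-40,"tz":0,"ax":0,"ay":0,"az":0,"jaw":1}]'; python3 -m jog '[{"tx":6,"ty":-60,"tz":0,"ax":0,"ay":0,"az":0,"jaw":1},{"tx":6,"ty":-60,"tz":0,"ax":0,"ay":0,"az":0,"jaw":1},{"tx":6,"ty":-60,"tz":0,"ax":0,"ay":0,"az":0,"jaw":1},{"tx":6,"ty":-60,"tz":0,"ax":0,"ay":0,"az":0,"jaw":1},{"tx":6,"ty":-60,"tz":0,"ax":0,"ay":0,"az":0,"jaw":1}]'; python3 -m jog '[{"tx":4,"ty":-40,"tz":0,"ax":0,"ay":0,"az":0,"jaw":1},{"tx":0,"ty":-10,"tz":0,"ax":0,"ay":0,"az":0,"jaw":1},{"tx":0,"ty":0,"tz":0,"ax":0,"ay":0,"az":0,"jaw":1}]'
cat > tray.py <<'E'
import sys
from h import *
s=sense(); c=capture("wrist"); im=c["color"][:,:,::-1].copy()
h=cv2.cvtColor(c["color"],cv2.COLOR_RGB2HSV); m=((h[...,0]>105)&(h[...,0]<130)&(h[...,1]>150)).astype(np.uint8)
k,l,st,_=cv2.connectedComponentsWithStats(m); m=(l==1+st[1:,4].argmax()).astype(np.uint8)
def box(p,lx,ly,z):
    a=p[2]; A=np.array([[np.cos(a),-np.sin(a)],[np.sin(a),np.cos(a)]]); B=np.array([[-lx,-ly],[lx,-ly],[lx,ly],[-lx,ly]])/2.
    return proj(c,np.c_[B@A.T+p[:2],np.full(4,z)],s)
def sm(p):
    q=np.zeros((1680,2240),np.uint8); hull=cv2.convexHull(np.float32(np.r_[box(p,140,190,0),box(p,140,190,19)])).reshape(-1,2)
    cv2.fillPoly(q,[np.int32((hull+.5)*4)],1); return cv2.resize(q.astype(np.float32),(560,420),interpolation=cv2.INTER_AREA)
f=lambda p:(lambda q:1-np.minimum(q,m).sum()/np.maximum(q,m).sum())(sm(p))
p=np.array([561,-266,-.24])
for _ in range(2): r=minimize(f,p,method="Nelder-Mead",options=dict(initial_simplex=p+np.array([[0,0,0],[8,0,0],[0,8,0],[0,0,.15]]),maxiter=80)); p=r.x
for lx,ly,z in((140,190,19),(130,180,5)): cv2.polylines(im,[np.int32(box(p,lx,ly,z).round())],True,(0,255,255),1)
cv2.imwrite(sys.argv[1],im); print("tray",p,"iou",1-r.fun,"eef",s["eef_pos"],s["grip_width"],s["force"])
E
python3 tray.py pics/t1.png
```

```text
time_s: 3.78
eef_pos: [457.9, 284.7, 222.6]
ee_rot: [0.004, -0.154, 0.988, 0.001]
force: [0.6, -0.4, -1.8]
grip_width: 0.201
grip_force: 39.7
time_s: 4.4
eef_pos: [518.9, -13.6, 218.8]
ee_rot: [0.0, -0.152, 0.988, -0.0]
force: [0.8, -0.2, -0.8]
grip_width: 0.205
grip_force: 39.6
time_s: 4.78
eef_pos: [530.0, -60.4, 218.4]
ee_rot: [-0.0, -0.152, 0.988, 0.0]
force: [0.1, -0.9, -0.5]
grip_width: 0.197
grip_force: 39.6
tray [ 5.60950768e+02 -2.65851748e+02 -2.72377647e-01] iou 0.970853328704834 eef [530.03510689 -60.44307704 218.35746352] 0.19659352166689312 [ 0.11954501 -0.85166607 -0.52728118]
```

View pics/t1.png

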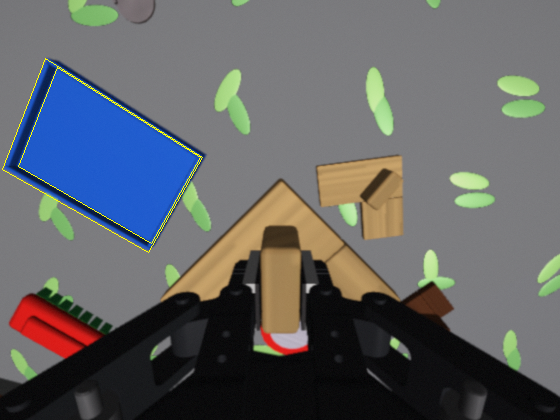

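The tray fit follows the rim (corners at (46,60), (203,156), (149,251), (4,169)), and the board hangs level in the grip. I move it over its corner.

```bash
python3 -m jog '[{"tx":18,"ty":-55,"tz":0,"ax":0,"ay":0,"az":0,"jaw":1},{"tx":18,"ty":-55,"tz":0,"ax":0,"ay":0,"az":0,"jaw":1},{"tx":18,"ty":-55,"tz":0,"ax":0,"ay":0,"az":0,"jaw":1},{"tx":18,"ty":-55,"tz":0,"ax":0,"ay":0,"az":0,"jaw":1},{"tx":5.5,"ty":-13,"tz":0,"ax":0,"ay":0,"az":0,"jaw":1}]'; python3 -m jog '[{"tx":0,"ty":0,"tz":0,"ax":0,"ay":0,"az":-0.105,"jaw":1},{"tx":0,"ty":0,"tz":0,"ax":0,"ay":0,"az":-0.105,"jaw":1},{"tx":0,"ty":0,"tz":50,"ax":0,"ay":0,"az":0,"jaw":1},{"tx":0,"ty":0,"tz":50,"ax":0,"ay":0,"az":0,"jaw":1},{"tx":0,"ty":0,"tz":30,"ax":0,"ay":0,"az":0,"jaw":1}]'; python3 -m jog '[{"tx":0,"ty":0,"tz":0,"ax":0,"ay":0,"az":0,"jaw":1}]'; python3 -c "
from rig import *; print(sense()['joints'])"
```

```text
time_s: 5.45
eef_pos: [526.3, -307.5, 217.9]
ee_rot: [-0.0, -0.152, 0.988, 0.0]
force: [-0.7, 0.4, -0.7]
grip_width: 0.202
grip_force: 39.7
time_s: 6.08
eef_pos: [526.4, -303.4, 86.2]
ee_rot: [-0.001, -0.256, 0.967, 0.001]
force: [0.2, -0.2, -1.3]
grip_width: 0.2
grip_force: 39.7
time_s: 6.2
eef_pos: [526.2, -303.7, 86.8]
ee_rot: [-0.001, -0.256, 0.967, 0.002]
force: [1.0, -0.1, 0.1]
grip_width: 0.204
grip_force: 39.7
[-7.16190387e-01  6.32934878e-01  1.40290368e+00  2.38763034e-04
  1.11011692e+00 -2.80520146e+00]
```

```bash
python3 -m jog '[{"tx":1,"ty":-2,"tz":25,"ax":0,"ay":0,"az":0,"jaw":1},{"tx":0,"ty":0,"tz":20,"ax":0,"ay":0,"az":0,"jaw":1},{"tx":0,"ty":0,"tz":10,"ax":0,"ay":0,"az":0,"jaw":1},{"tx":0,"ty":0,"tz":6,"ax":0,"ay":0,"az":0,"jaw":1},{"tx":0,"ty":0,"tz":0,"ax":0,"ay":0,"az":0,"jaw":1}]'
```

```text
time_s: 6.82
eef_pos: [526.9, -308.3, 27.9]
ee_rot: [0.0, -0.255, 0.967, -0.0]
force: [-0.3, -0.9, -0.4]
grip_width: 0.205
grip_force: 39.7
```

```bash
python3 -m jog '[{"tx":0,"ty":1,"tz":2.5,"ax":0,"ay":0,"az":0,"jaw":1},{"tx":0,"ty":0,"tz":0,"ax":0,"ay":0,"az":0,"jaw":1}]'; python3 -m jog '[{"tx":0,"ty":0,"tz":0,"ax":0,"ay":0,"az":0,"jaw":-0.2},{"tx":0,"ty":0,"tz":0,"ax":0,"ay":0,"az":0,"jaw":-0.2},{"tx":0,"ty":0,"tz":0,"ax":0,"ay":0,"az":0,"jaw":-0.2},{"tx":0,"ty":0,"tz":-30,"ax":0,"ay":0,"az":0,"jaw":-0.2},{"tx":0,"ty":0,"tz":-60,"ax":0,"ay":0,"az":0,"jaw":-0.2}]'
```

```text
time_s: 7.08
eef_pos: [526.1, -307.4, 25.0]
ee_rot: [0.0, -0.255, 0.967, -0.0]
force: [0.3, -0.8, 0.1]
grip_width: 0.202
grip_force: 39.7
time_s: 7.7
eef_pos: [525.1, -306.7, 113.9]
ee_rot: [-0.001, -0.255, 0.967, 0.002]
force: [0.1, -1.1, -0.1]
grip_width: 0.599
grip_force: 0.0
```

```bash
python3 -m jog '[{"tx":0,"ty":0,"tz":-60,"ax":0,"ay":0,"az":0,"jaw":-0.2},{"tx":-8,"ty":18,"tz":-56,"ax":0,"ay":0,"az":0,"jaw":-0.2},{"tx":-25,"ty":54,"tz":0,"ax":0,"ay":0,"az":0,"jaw":-0.2},{"tx":-25,"ty":54,"tz":0,"ax":0,"ay":0,"az":0,"jaw":-0.2},{"tx":-25,"ty":54,"tz":0,"ax":0,"ay":0,"az":0,"jaw":-0.2}]'; python3 -m jog '[{"tx":-25,"ty":54,"tz":0,"ax":0,"ay":0,"az":0,"jaw":-0.2},{"tx":-25,"ty":54,"tz":0,"ax":0,"ay":0,"az":0,"jaw":-0.2},{"tx":-16,"ty":36,"tz":0,"ax":0,"ay":0,"az":0,"jaw":-0.2},{"tx":0,"ty":0,"tz":0,"ax":0,"ay":0,"az":0.173,"jaw":-0.2},{"tx":0,"ty":0,"tz":0,"ax":0,"ay":0,"az":0.173,"jaw":-0.2}]'; python3 -m jog '[{"tx":0,"ty":0,"tz":0,"ax":0,"ay":0,"az":0.173,"jaw":-0.2},{"tx":0,"ty":0,"tz":0,"ax":0,"ay":0,"az":0.173,"jaw":-0.2},{"tx":0,"ty":0,"tz":0,"ax":0,"ay":0,"az":0.174,"jaw":-0.2},{"tx":0,"ty":0,"tz":0,"ax":0,"ay":0,"az":0,"jaw":-0.2}]'
python3 look.py 494 48 pics/w2.png -1.135
```

```text
time_s: 8.32
eef_pos: [509.0, -108.2, 231.0]
ee_rot: [0.0, -0.255, 0.967, -0.0]
force: [0.9, 0.4, 0.3]
grip_width: 0.6
grip_force: 0.0
time_s: 8.95
eef_pos: [495.6, 48.4, 230.9]
ee_rot: [0.0, -0.083, 0.997, -0.0]
force: [0.4, 0.2, -0.1]
grip_width: 0.608
grip_force: 0.0
time_s: 9.45
eef_pos: [495.7, 47.9, 230.9]
ee_rot: [0.0, 0.173, 0.985, 0.0]
force: [0.8, 0.5, -0.3]
grip_width: 0.598
grip_force: 0.0
pose [490.979  47.393  -1.134] iou 0.9622952342033386 eef [495.7  47.9 230.9] ty deg 70.0468125304704 az 0.0006299470189818912 shift [  4.3  -2.1 212.9] nets [(0.96, [277.4, 181.4]), (0.73, [55.1, 291.7])] proj [[278.60667692 181.91039111]]
```

View pics/w2.png

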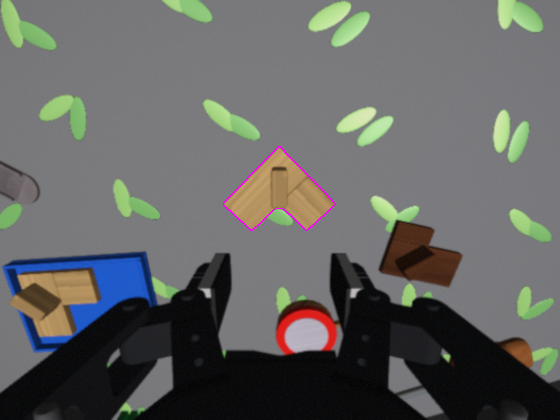

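The second board at (280,190) is aligned with the fingers, and the first lies in the tray's far-left corner at (55,295). Grasping.

```bash
python3 -m jog '[{"tx":4,"ty":-2,"tz":60,"ax":0,"ay":0,"az":0,"jaw":-0.2},{"tx":0,"ty":0,"tz":60,"ax":0,"ay":0,"az":0,"jaw":-0.2},{"tx":0,"ty":0,"tz":50,"ax":0,"ay":0,"az":0,"jaw":-0.2},{"tx":0,"ty":0,"tz":30,"ax":0,"ay":0,"az":0,"jaw":-0.2},{"tx":0,"ty":0,"tz":11,"ax":0,"ay":0,"az":0,"jaw":-0.2}]' 40; python3 -m jog '[{"tx":0,"ty":0,"tz":0,"ax":0,"ay":0,"az":0,"jaw":1},{"tx":0,"ty":0,"tz":0,"ax":0,"ay":0,"az":0,"jaw":1},{"tx":0,"ty":0,"tz":0,"ax":0,"ay":0,"az":0,"jaw":1},{"tx":0,"ty":0,"tz":0,"ax":0,"ay":0,"az":0,"jaw":1},{"tx":0,"ty":0,"tz":0,"ax":0,"ay":0,"az":0,"jaw":1}]' 40
```

```text
time_s: 10.18
eef_pos: [490.7, 47.4, 18.5]
ee_rot: [-0.001, 0.173, 0.985, -0.0]
force: [1.2, 0.3, -0.2]
grip_width: 0.6
grip_force: 0.0
time_s: 10.8
eef_pos: [492.2, 47.2, 21.1]
ee_rot: [0.001, 0.174, 0.985, 0.0]
force: [-1.0, -0.6, 7.3]
grip_width: 0.202
grip_force: 40.6
```

```bash
python3 -m jog '[{"tx":0,"ty":0,"tz":-30,"ax":0,"ay":0,"az":0,"jaw":1},{"tx":0,"ty":0,"tz":-60,"ax":0,"ay":0,"az":0,"jaw":1},{"tx":0,"ty":0,"tz":-60,"ax":0,"ay":0,"az":0,"jaw":1},{"tx":0,"ty":0,"tz":-50,"ax":0,"ay":0,"az":0,"jaw":1},{"tx":-27,"ty":-28,"tz":0,"ax":0,"ay":0,"az":0,"jaw":1}]'; python3 -m jog '[{"tx":-27,"ty":-28,"tz":0,"ax":0,"ay":0,"az":0,"jaw":1},{"tx":-28,"ty":-28,"tz":0,"ax":0,"ay":0,"az":0,"jaw":1},{"tx":0,"ty":0,"tz":0,"ax":0,"ay":0,"az":0.175,"jaw":1},{"tx":0,"ty":0,"tz":0,"ax":0,"ay":0,"az":0.175,"jaw":1},{"tx":0,"ty":0,"tz":0,"ax":0,"ay":0,"az":0.175,"jaw":1}]'; python3 -m jog '[{"tx":0,"ty":0,"tz":0,"ax":0,"ay":0,"az":0.175,"jaw":1},{"tx":0,"ty":0,"tz":0,"ax":0,"ay":0,"az":0.175,"jaw":1},{"tx":0,"ty":0,"tz":0,"ax":0,"ay":0,"az":0.175,"jaw":1},{"tx":0,"ty":0,"tz":0,"ax":0,"ay":0,"az":0.175,"jaw":1},{"tx":0,"ty":0,"tz":0,"ax":0,"ay":0,"az":0.175,"jaw":1}]'; python3 -m jog '[{"tx":0,"ty":0,"tz":0,"ax":0,"ay":0,"az":0.175,"jaw":1},{"tx":0,"ty":0,"tz":0,"ax":0,"ay":0,"az":0.175,"jaw":1},{"tx":0,"ty":0,"tz":0,"ax":0,"ay":0,"az":0.175,"jaw":1},{"tx":0,"ty":0,"tz":0,"ax":0,"ay":0,"az":0.175,"jaw":1},{"tx":0,"ty":0,"tz":0,"ax":0,"ay":0,"az":0.18,"jaw":1}]'; python3 -m jog '[{"tx":0,"ty":0,"tz":0,"ax":0,"ay":0,"az":0,"jaw":1}]'
python3 - <<'E'
from h import *
s=sense(); c=capture("wrist"); im=c["color"][:,:,::-1].copy()
px=proj(c,np.array([[526,-306,11.]]),s)[0]; m=mask(c,px,100); k,l,st,ce=cv2.connectedComponentsWithStats(m)
i=min((j for j in range(1,k) if st[j,4]>500),key=lambda j:np.hypot(*(ce[j]-px))); m=(l==i).astype(np.uint8)
p,iou=fit(c,m,(526,-306),s,5,[-.3]); q=sil(c,p,s,5); im[cv2.Canny((q*255).astype(np.uint8),50,150)>0]=(255,0,255); cv2.imwrite("pics/t2.png",im)
a=-.272; d=p[:2]-[561,-266]; print(p,iou,"in tray",d[0]*np.cos(a)+d[1]*np.sin(a),-d[0]*np.sin(a)+d[1]*np.cos(a),p[2]-a,s["eef_pos"],s["joints"])
A=R.from_quat(np.array(s["ee_rot"])[[1,2,3,0]]).as_matrix(); print("ty",np.degrees(np.arctan2(A[1,1],A[0,1])),"shift to B",A.T@(np.array([596,-226,80])-s["eef_pos"]))
E
```

```text
time_s: 11.42
eef_pos: [508.2, 12.5, 224.5]
ee_rot: [0.004, 0.172, 0.985, 0.0]
force: [1.0, 0.2, -0.6]
grip_width: 0.206
grip_force: 39.7
time_s: 12.05
eef_pos: [539.4, -59.7, 220.2]
ee_rot: [0.0, 0.426, 0.905, 0.0]
force: [0.3, -0.2, 0.6]
grip_width: 0.203
grip_force: 39.6
time_s: 12.68
eef_pos: [539.4, -59.6, 220.2]
ee_rot: [0.0, 0.769, 0.639, 0.0]
force: [0.7, -0.1, 0.2]
grip_width: 0.201
grip_force: 39.6
time_s: 13.3
eef_pos: [539.4, -59.6, 220.3]
ee_rot: [0.0, 0.968, 0.25, 0.0]
force: [0.3, 0.7, -1.3]
grip_width: 0.204
grip_force: 39.6
time_s: 13.42
eef_pos: [539.5, -59.6, 220.2]
ee_rot: [0.0, 0.967, 0.254, 0.0]
force: [-0.6, 0.5, -0.1]
grip_width: 0.203
grip_force: 39.6
[ 5.24804908e+02 -3.07337194e+02 -2.79851406e-01] 0.9033491015434265 in tray -23.758812135343597 -49.54156974625813 -0.00785140610979429 [539.47750874 -59.62344518 220.18727685] [-3.26018534e-01  3.60182383e-01  1.46173005e+00 -9.10193859e-06
  1.31918462e+00  7.31175615e-01]
ty -60.57263661287611 shift to B [-32.55966532 172.62859176 140.24143505]
```

View pics/t2.png

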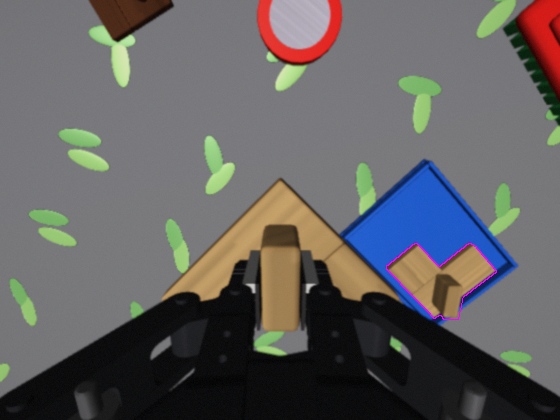

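Board one sits flat in its corner at (440,280), with its measured tray position within 2 mm of plan. The held board's outer corner points at the opposite tray corner.

```bash
python3 -m jog '[{"tx":-11,"ty":57.5,"tz":0,"ax":0,"ay":0,"az":0,"jaw":1},{"tx":-11,"ty":57.5,"tz":0,"ax":0,"ay":0,"az":0,"jaw":1},{"tx":-10.5,"ty":57.5,"tz":40,"ax":0,"ay":0,"az":0,"jaw":1},{"tx":0,"ty":0,"tz":60,"ax":0,"ay":0,"az":0,"jaw":1},{"tx":0,"ty":0,"tz":40,"ax":0,"ay":0,"az":0,"jaw":1}]'; python3 -m jog '[{"tx":0,"ty":0,"tz":0,"ax":0,"ay":0,"az":0,"jaw":1},{"tx":0,"ty":0,"tz":0,"ax":0,"ay":0,"az":0,"jaw":1}]'
```

```text
time_s: 14.1
eef_pos: [592.5, -219.6, 81.6]
ee_rot: [-0.001, 0.967, 0.255, -0.001]
force: [1.0, 0.3, -0.5]
grip_width: 0.202
grip_force: 39.7
time_s: 14.35
eef_pos: [594.5, -219.9, 86.8]
ee_rot: [0.001, 0.967, 0.254, 0.001]
force: [0.1, -0.2, -0.6]
grip_width: 0.202
grip_force: 39.7
```

```bash
python3 -m jog '[{"tx":-1.7,"ty":6,"tz":25,"ax":0,"ay":0,"az":0,"jaw":1},{"tx":0,"ty":0,"tz":15,"ax":0,"ay":0,"az":0,"jaw":1},{"tx":0,"ty":0,"tz":0,"ax":0,"ay":0,"az":0,"jaw":1},{"tx":0,"ty":0,"tz":0,"ax":0,"ay":0,"az":0,"jaw":1}]'
```

```text
time_s: 14.85
eef_pos: [595.5, -225.7, 45.8]
ee_rot: [0.001, 0.967, 0.253, 0.001]
force: [1.1, -0.0, -0.5]
grip_width: 0.203
grip_force: 39.7
```

```bash
python3 -m jog '[{"tx":0,"ty":0,"tz":12,"ax":0,"ay":0,"az":0,"jaw":1},{"tx":0,"ty":0,"tz":7,"ax":0,"ay":0,"az":0,"jaw":1},{"tx":0,"ty":0,"tz":0.5,"ax":0,"ay":0,"az":0,"jaw":1},{"tx":0,"ty":0,"tz":0,"ax":0,"ay":0,"az":0,"jaw":1}]'
```

```text
time_s: 15.35
eef_pos: [594.9, -225.4, 26.0]
ee_rot: [-0.0, 0.967, 0.253, -0.0]
force: [-4.8, 3.7, 11.5]
grip_width: 0.202
grip_force: 41.6
```

```bash
python3 -m jog '[{"tx":0,"ty":0,"tz":0,"ax":0,"ay":0,"az":0,"jaw":-0.2},{"tx":0,"ty":0,"tz":0,"ax":0,"ay":0,"az":0,"jaw":-0.2},{"tx":0,"ty":0,"tz":0,"ax":0,"ay":0,"az":0,"jaw":-0.2},{"tx":0,"ty":0,"tz":-30,"ax":0,"ay":0,"az":0,"jaw":-0.2},{"tx":0,"ty":0,"tz":-60,"ax":0,"ay":0,"az":0,"jaw":-0.2}]'; python3 -m jog '[{"tx":0,"ty":0,"tz":-60,"ax":0,"ay":0,"az":0,"jaw":-0.2},{"tx":0,"ty":0,"tz":-60,"ax":0,"ay":0,"az":0,"jaw":-0.2},{"tx":-20,"ty":0,"tz":-40,"ax":0,"ay":0,"az":0,"jaw":-0.2},{"tx":0,"ty":0,"tz":0,"ax":0,"ay":0,"az":0,"jaw":-0.2}]'
python3 - <<'E'
from h import *
s=sense(); c=capture("wrist"); cv2.imwrite("pics/t3.png",c["color"][:,:,::-1]); P=cloud(c,s).reshape(-1,3)
a=-.272; d=P[:,:2]-[561,-266]; u=np.c_[d[:,0]*np.cos(a)+d[:,1]*np.sin(a),-d[:,0]*np.sin(a)+d[:,1]*np.cos(a)]
for x in(-50,-25,0,25,50): print([(lambda k:round(float(np.nanmedian(P[k,2])),1) if k.any() else None)((abs(u[:,0]-x)<4)&(abs(u[:,1]-y)<4)) for y in(-75,-50,-25,0,25,50,75)])
E
```

```text
time_s: 15.98
eef_pos: [593.8, -225.0, 113.7]
ee_rot: [-0.002, 0.967, 0.253, -0.002]
force: [0.6, -0.2, 0.6]
grip_width: 0.599
grip_force: 0.0
time_s: 16.48
eef_pos: [577.6, -236.3, 278.5]
ee_rot: [0.002, 0.968, 0.253, 0.002]
force: [1.6, -0.1, -0.7]
grip_width: 0.599
grip_force: 0.0
[16.5, 16.1, 16.2, 16.1, 4.4, 3.9, 4.2]
[15.9, 50.1, 16.3, 15.6, 4.2, 16.0, 359.0]
[16.4, 16.1, 4.5, 4.7, 4.4, 351.2, 16.1]
[16.3, 15.9, 4.4, 16.0, 16.1, 50.1, 16.0]
[4.0, 3.8, 3.8, 361.4, 15.6, 15.8, 15.7]
```

View pics/t3.png

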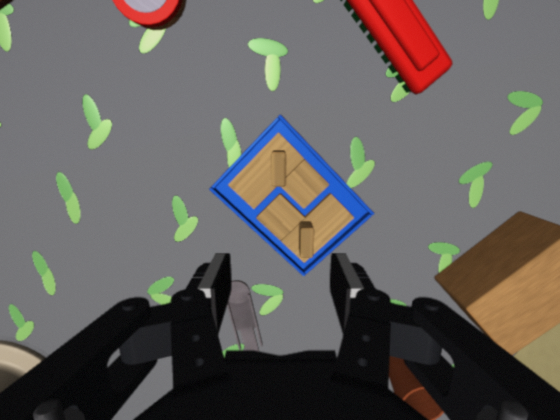

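The picture shows both boards nested flat in the tray, centred at (280,165) and (305,235). Both tops measure 16 mm, level at floor plus thickness within about 1 mm, and the robot is clear.

```bash
python3 -c "
from rig import *; print(finish_job())"
```

```text
the job is handed in; nothing more can be done
None
```

Both pale boards lie flat and nested in the blue tray, inside the rim with grip bars up; the dark board was left alone, and I handed the job in at about 16.5 s.

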